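End-float check of pump-shaft cartridges

TASK

Check each pump-shaft cartridge for end float: one at a time, lay it in the test cradle, pull its shaft out to the outer stop, then push it fully home to the inner stop, and feel how far it travels. Lay a sound one (about 6 mm of float) flat in the steel tray and any worn one (about 20 mm) flat in the red bin, every shaft left fully home; when all are sorted, log the lot by pressing the yellow plunger of the tally counter down to its stop and letting it go. Leave the timer and the small bottle alone.

Things in the scene. Friction and masses are not known exactly. Their poses are not given: they have to be found in the camera images.
- cart_a: Shaft cartridge, 0.3 kg: aluminium housing 64 mm long, flats 38 mm apart, blue bands, a square dark steel flange (44 x 44 x 8 mm) at each end. Origin on the shaft axis at mid housing, 22 mm above what it lies on; the shaft leaves along its own -x (y across). All look alike; may be absent. Grip across the flats, in the 48 mm between the flanges.
- shaft_a (a joint): Axial position of the shaft of cart_a (m): 0 = pushed fully home to its inner stop, growing as it is pulled out along the cartridge's -x, up to its outer stop. The outer stop lies at about 6 mm (sound) or about 20 mm (worn); only moving it tells which. It starts about 4 mm out. Friction about 2.5 N; it stays where it is left.
- knob_a (a point): Centre of the black knob on the end of the shaft of cart_a: 26 mm diameter, 18 mm long, on the shaft axis, 63 mm from the cartridge's origin when home, moving with the shaft. Grip it from above across its diameter.
- cart_b: Shaft cartridge, 0.3 kg: aluminium housing 64 mm long, flats 38 mm apart, blue bands, a square dark steel flange (44 x 44 x 8 mm) at each end. Origin on the shaft axis at mid housing, 22 mm above what it lies on; the shaft leaves along its own -x (y across). All look alike; may be absent. Grip across the flats, in the 48 mm between the flanges.
- shaft_b (a joint): Axial position of the shaft of cart_b (m): 0 = pushed fully home to its inner stop, growing as it is pulled out along the cartridge's -x, up to its outer stop. The outer stop lies at about 6 mm (sound) or about 20 mm (worn); only moving it tells which. It starts about 4 mm out. Friction about 2.5 N; it stays where it is left.
- knob_b (a point): Centre of the black knob on the end of the shaft of cart_b: 26 mm diameter, 18 mm long, on the shaft axis, 63 mm from the cartridge's origin when home, moving with the shaft. Grip it from above across its diameter.
- cart_c: Shaft cartridge, 0.3 kg: aluminium housing 64 mm long, flats 38 mm apart, blue bands, a square dark steel flange (44 x 44 x 8 mm) at each end. Origin on the shaft axis at mid housing, 22 mm above what it lies on; the shaft leaves along its own -x (y across). All look alike; may be absent. Grip across the flats, in the 48 mm between the flanges.
- shaft_c (a joint): Axial position of the shaft of cart_c (m): 0 = pushed fully home to its inner stop, growing as it is pulled out along the cartridge's -x, up to its outer stop. The outer stop lies at about 6 mm (sound) or about 20 mm (worn); only moving it tells which. It starts about 4 mm out. Friction about 2.5 N; it stays where it is left.
- knob_c (a point): Centre of the black knob on the end of the shaft of cart_c: 26 mm diameter, 18 mm long, on the shaft axis, 63 mm from the cartridge's origin when home, moving with the shaft. Grip it from above across its diameter.
- cradle: Fixed test cradle, 84 x 68 mm (x, y); grey base 15 mm high, origin under its centre. A cartridge lies in it, x along the cradle's x, shaft out through the open slot at the -x end. End walls 26 mm above the base, 69 mm apart inside (a 64 mm housing slides 5 mm until it bears); green corner guides 16 mm above the base, 49 mm apart across y (44 mm flanges). The middle 48 mm is open at both sides for fingers.
- cradle_seat (a point): Where a cartridge's origin comes to lie in the cradle: 37 mm above the worktop, over the cradle's centre (play 2.5 mm each way in x and y). The base ends 42 mm from its centre, so the knob is free below and in front.
- tray: Fixed shallow steel tray, 154 (x) x 244 (y) x 21 mm high, for sound cartridges. Origin under its centre; floor 2 mm thick, flat floor 138 x 228 mm. Two cartridges lie side by side with their x axis along the tray's x, 80 to 100 mm apart along y, housing 20 mm toward +x.
- bin: Fixed red plastic bin, 140 (x) x 120 (y) x 30 mm high, walls and floor about 4 mm, for worn cartridges. Origin under its centre. A cartridge lies in its middle with its x axis along the bin's x, housing 12 mm toward +x. At most one cartridge is worn.
- plunger (a joint): Travel of the tally counter's plunger (m): 0 up, 0.010 fully down on its stop; a spring returns it (about 1 N at the top, 5.5 N at the stop).
- plunger_top (a point): Middle of the top of the yellow plunger head (32 mm diameter) on the grey tally counter (fixed, 46 x 52 mm, 36 mm high); 62 mm above the worktop when up. Press straight down.
- timer: Bystander: white lab timer, 62 x 68 x 21 mm. Origin under its centre. Leave alone.
- stock_b: Bystander: small bottle with blue cap, 44 mm diameter, 100 mm high. Origin under its centre. Leave alone.
Not all that is in view belongs to the job. What is shaped like the cart_c but brown is not meant.

How it is judged:
By the outcome, as a careful person would: the job done as asked, in the order asked, and still so for the second after the job is handed in, with the robot touching nothing.
Of cart_a, cart_b, cart_c only 2 to 3 are there at a start; the rules pass over those that are not, and their reading is None.
At some moment in a run one of cart_a, cart_b, cart_c may be knocked a few centimetres aside while the robot is not near it.
Once in a run the grip may slacken for a moment while it holds something.
It also fails if it takes over 210 s, if anything falls off the work surface, if the arm or the gripper's body presses on something with over 40 N, if the wrist force passes 120 N, or if a joint passes its speed limit or range.

ROBOT

A 6-joint arm with a two-finger parallel gripper is mounted at the origin on a cart in front of the work surface, level with it; the furniture and walls round the work are solid. World frame = base frame: x ahead of the robot, y to its left, z up, the work surface at z = 0. Lengths are in m, angles in rad, forces in N, time in s.
With the tool pointing down it reaches from about 0.35 to 0.85 m from the base axis. Payload 8.1 kg.
Tool frame: the origin (TCP) lies at the very end of the fingers, on their centre line; the grasp point (between the pads) lies 19 mm behind it; z points along the fingers, y is the line along which they close (so a half turn about z gives the same grasp; the last joint's range is limited). The gripper opens to 93 mm and grips with 3 to 60 N. Pads are 15 mm wide; open, the fingers measure 128 mm over their backs; the gripper's body (75 mm by 188 mm) begins 65 mm behind the grasp point.
Start: joints at [-1.366, 0.13, 1.488, -0, 1.523, -0.085], TCP at [0.171, -0.575, 0.197] pointing down, gripper open.
Joint ranges: [-2.96, 2.96], [-0.89, 2.26], [0.02, 2.5], [-1.34, 4.48], [0, 2.73], [-2.66, 2.66]. Speed limits (rad/s): [2.39, 2.39, 2.79, 3.14, 3.14, 3.14].

INTERFACE

Orientations are given as a rotation vector (axis times angle).
In Python, from plant import robot gives the robot as it stands. The module is installed in compiled form; this text tells all that it offers.
- The arm moves only by the tool play_rows, never from a script. Its argument "increments" is text: rows parted by semicolons, each of 5 numbers parted by spaces: the shift along the tool's x, y, z in mm, then the turn about the tool's z in degrees, then the closure, from -1 (fully open) to 1 (shut). In form: dx dy dz yaw claw; .... A call has 1 to 20 rows; each row is the pose to reach, as a shift and turn from the pose commanded when the call began, along the tool's axes at that moment; what a row does not reach only later rows make up. A row lasts 1/10 s, in which the tool goes at most 50 mm and 8.59 degrees, less where a joint would pass 70% of its speed; a pose out of reach is approached as far as the arm can. A call with a gripper value outside its range is refused whole. The fingers move at their own pace and stop on an object; "force" is the grip in N (left out, the last holds). Time passes only in rows, so rows that repeat a pose let the fingers close. It gives the time, the measured TCP pose, the force, the opening and the grip force at its end, in the units of the state.
- robot.read_state(): the state, without advancing time (a new reading comes with each control period).
- robot.read_camera(name): name is "scene" or "top"; returns the picture (480x640x3 uint8, blue, green, red); there is no depth.
- robot.calibration(name): a dict with "vertical_fov" (degrees; the focal length in pixels is half the picture's height over the tangent of half this angle, whatever the lens; pixels are square), "cx", "cy" (the principal point, pixels), "rvec" (rotation vector, rad) and "tvec" (3), from world to camera coordinates, as OpenCV has them. Camera axes: x right, y down, z forward; pixel columns grow to the right and rows downward; lengths in m; the calibration is good to about 2 mm. A picture is of the moment at which its call begins. calibration takes no time and is no camera call.
- robot.close_job(): hands the job in; it is judged then, once.
Trained networks look in the newest picture that a camera, given by its name, has taken for a name from the list of things; names that differ only in an ending like _2 or _b are one class to them, and where a whole thing is asked for, a point or a joint stands for the part that bears it (a point fixed in the world has none). Each returns a list of dicts, best first, with "conf" (0 to 1); they miss things now and then, are a little off and sometimes report something else, mostly with a low value. They report only what shows in the picture. A call takes as long as a camera call. They do not tell look-alikes from the thing itself.
- robot.recognise(camera, query): "centre" ([x, y, z] in m, in world coordinates, good to about 4 mm: the middle of the surface that is visible of it).
- robot.regions_of(camera, query): "pixels" (480x640 bool, what is visible of it).
- robot.landmark_of(camera, query): "centre" ([x, y, z] in m, in world coordinates, good to about 4 mm: a listed point, or the origin of a listed thing).
The state is a dict: "t": time; "q": joint angles; "dq": joint speeds; "joint_torque": joint torques, N m; "tool_pos": TCP position; "orientation": TCP orientation; "force": force on the tool from outside, world axes, zero at the start; "wrist_torque": the same for the moment, N m; "opening": finger opening in m; "gripper_force": force on a finger pad.
Only numpy, scipy, OpenCV 4.12 (cv2) and the standard library are available. Lean on these libraries where they do the work, as an engineer would, in place of code of your own. Each camera call takes 0.05 s, during which the arm holds its last target. There are 200 camera calls.

## Working session

There is one attempt and no reset: what is moved stays moved. The work goes in short steps, Python scripts to look and compute and a tool call to move; the robot and the scene stay as the last step left them, time stands still between calls to the robot, and variables do not carry over. Pictures are saved under pics/ and viewed, at most 14 in all, crops included, and the job is handed in when it is done.

Besides the shell and the picture viewer there is one more tool, called after "Request:" as name(argument=value, ...) on one line, values as JSON. play_rows: Moves the arm, as the interface text tells. Its arguments: {"type":"object","properties":{"increments":{"type":"string"},"force":{"type":"number"}},"required":["increments"]}

```bash
mkdir -p pics
cat > h.py <<'E'
import numpy as np, cv2
from plant import robot
def shot(n,f):
    im=robot.read_camera(n); cv2.imwrite('pics/'+f,im); return im
def cam(n):
    c=robot.calibration(n); f=240/np.tan(np.radians(c['vertical_fov'])/2)
    K=np.array([[f,0,c['cx']],[0,f,c['cy']],[0,0,1]]); R=cv2.Rodrigues(np.array(c['rvec'],float))[0]
    return K,R,np.array(c['tvec'],float)
def proj(n,p):
    K,R,t=cam(n); q=K@(R@np.array(p,float)+t); return q[:2]/q[2]
def unproj(n,uv,z):
    K,R,t=cam(n); uv=np.atleast_2d(np.array(uv,float)); d=(np.linalg.inv(K)@np.c_[uv,np.ones(len(uv))].T).T@R
    o=-R.T@t; s=(z-o[2])/d[:,2]; return o+s[:,None]*d
E
python3 - <<'E'
from h import *
s=robot.read_state(); print({k:np.round(v,3) for k,v in s.items()})
a=shot('scene','s0.png'); b=shot('top','t0.png')
for n in ['scene','top']:
    K,R,t=cam(n); print(n,np.round(K,1).tolist(),np.round(-R.T@t,3))
for q in ['cart_a','knob_a','cradle','cradle_seat','tray','bin','plunger_top','timer','stock_b']:
    for n in ['top','scene']:
        print(q,n,[(np.round(d['centre'],3).tolist(),round(d['conf'],2)) for d in robot.landmark_of(n,q)])
E
```

```text
{'t': np.float64(0.0), 'q': array([-1.366,  0.131,  1.489,  0.   ,  1.523, -0.085]), 'dq': array([-0., -0.,  0.,  0.,  0., -0.]), 'joint_torque': array([-4.0000e-03, -5.5983e+01, -4.9177e+01,  7.6000e-02,  3.5000e-02,
       -0.0000e+00]), 'tool_pos': array([ 0.171, -0.574,  0.196]), 'orientation': array([-3.107, -0.453,  0.   ]), 'force': array([-0.45 , -0.212,  0.597]), 'wrist_torque': array([ 0.041,  0.021, -0.028]), 'gripper_force': np.float64(0.0), 'opening': np.float64(0.093)}
scene [[616.2, 0.0, 329.1], [0.0, 616.2, 235.9], [0.0, 0.0, 1.0]] [-0.768  0.356  0.955]
top [[558.3, 0.0, 317.3], [0.0, 558.3, 245.7], [0.0, 0.0, 1.0]] [ 0.358 -0.221  1.287]
cart_a top [([0.538, -0.212, -0.0], 0.74), ([0.307, -0.309, 0.022], 0.69), ([0.364, -0.238, 0.023], 0.65), ([0.404, -0.167, 0.02], 0.58)]
cart_a scene [([0.174, -0.297, 0.021], 0.61), ([0.306, -0.312, 0.025], 0.54)]
knob_a top [([0.328, -0.179, 0.019], 0.72), ([0.371, -0.1, 0.025], 0.7), ([0.263, -0.256, 0.028], 0.62), ([0.179, -0.365, 0.021], 0.51)]
knob_a scene [([0.18, -0.364, 0.022], 0.59)]
cradle top [([0.54, -0.212, -0.003], 0.83), ([0.54, -0.211, 0.034], 0.57), ([0.467, -0.282, 0.064], 0.24)]
cradle scene []
cradle_seat top [([0.538, -0.21, 0.034], 0.92)]
cradle_seat scene []
tray top [([0.61, -0.058, -0.003], 0.97)]
tray scene []
bin top [([0.434, -0.387, 0.002], 0.9), ([0.404, -0.169, 0.02], 0.67), ([0.33, -0.179, 0.021], 0.41)]
bin scene [([0.427, -0.382, 0.004], 0.69)]
plunger_top top [([0.467, -0.281, 0.065], 0.62)]
plunger_top scene []
timer top [([0.329, -0.459, -0.0], 0.73)]
timer scene [([0.326, -0.46, 0.003], 0.62)]
stock_b top [([0.784, -0.022, 0.001], 0.81)]
stock_b scene [([0.785, -0.028, 0.001], 0.88)]
```

View pics/t0.png

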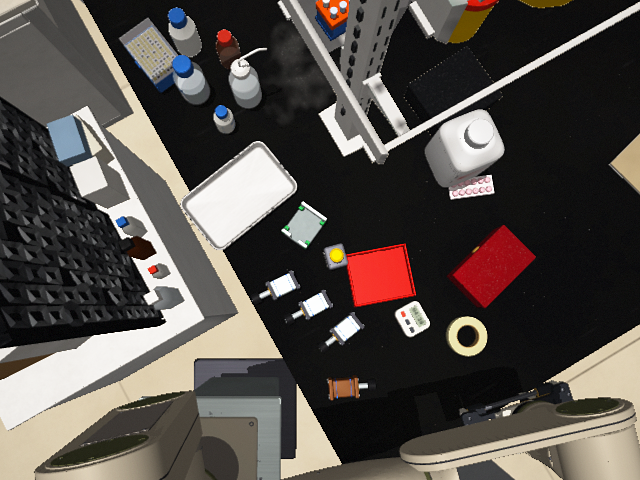

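View pics/s0.png

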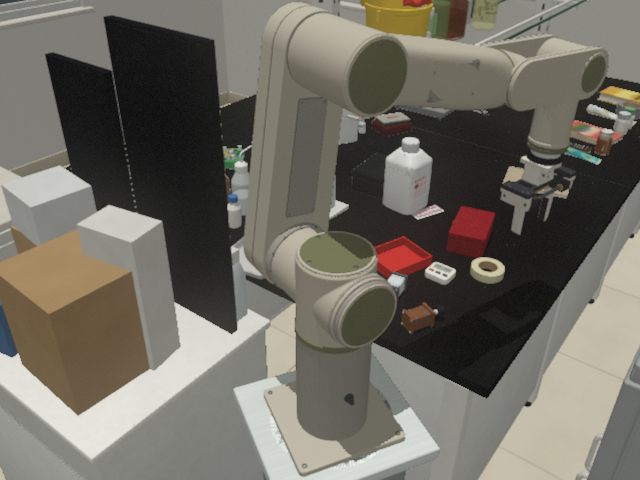

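The top view shows three cartridges at about (285,286), (315,304) and (346,328), knobs to the lower left, and the brown decoy at (344,388). The tray is at (240,195), the cradle at (304,226), the plunger at (336,256) and the bin at (381,275). In the scene view the arm hides most of these.

```bash
cat >> h.py <<'E'
def box(n,mask,z):
    ys,xs=np.nonzero(mask); P=unproj(n,np.c_[xs,ys],z)[:,:2]
    (c,wh,a)=cv2.minAreaRect((P*1000).astype(np.float32)); return np.round(c,1),np.round(wh,1),round(a,1)
E
python3 - <<'E'
from h import *
b=cv2.imread('pics/t0.png')
cv2.imwrite('pics/c0.png',cv2.resize(b[210:360,240:440],None,fx=4,fy=4,interpolation=cv2.INTER_CUBIC))
print('axes x,y',proj('top',[.5,-.2,0]),proj('top',[.6,-.2,0]),proj('top',[.5,-.1,0]))
for q,z in [('tray',.021),('bin',.03),('cradle',.03),('cart_a',.04),('knob_a',.022),('plunger',.05)]:
    for d in robot.regions_of('top',q):
        m=d['pixels']; print(q,round(d['conf'],2),m.sum(),box('top',m,z))
E
```

```text
axes x,y [299.88369806 243.05903751] [300.16766954 200.52867745] [256.68225368 242.84232047]
tray 0.95 7028 (array([609.3, -58.7]), array([157.9, 246.3]), 39.9)
tray 0.26 139 (array([ 329.2, -187.1]), array([25.4, 37.8]), 11.4)
bin 0.66 3268 (array([ 426.6, -381. ]), array([120. , 141.6]), 11.4)
bin 0.37 153 (array([ 273.5, -261.2]), array([23.4, 42.3]), 44.8)
cradle 0.74 1091 (array([ 537.9, -209.6]), array([69.5, 86.8]), 54.7)
cart_a 0.9 804 (array([ 180.7, -316.5]), array([ 47.8, 107.3]), 4.6)
cart_a 0.87 636 (array([ 348.6, -217.2]), array([ 39.5, 106.7]), 28.9)
cart_a 0.85 714 (array([ 294.7, -289.3]), array([ 42.8, 108.2]), 38.7)
cart_a 0.6 640 (array([ 393.1, -144.2]), array([ 40.9, 106.5]), 25.9)
knob_a 0.55 120 (array([ 273.5, -262. ]), array([20.4, 40.9]), 44.8)
knob_a 0.55 171 (array([ 378.7, -112.2]), array([26.2, 43.1]), 26.9)
knob_a 0.49 136 (array([ 182. , -351.6]), array([24. , 35.7]), 0.1)
knob_a 0.42 163 (array([ 332.7, -187.1]), array([27. , 40.1]), 27.0)
plunger 0.64 164 (array([ 469.3, -282.5]), array([29.1, 29. ]), 0.1)
```

View pics/c0.png

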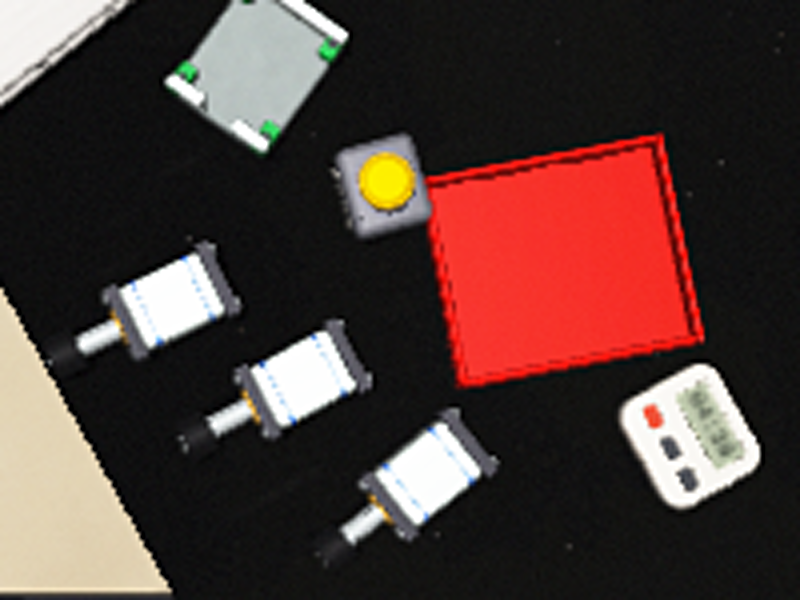

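The crop shows the slot (split white wall) at the cradle's lower-left end, so its +x points up-right. All three knobs also point lower left. Next I'll refine the cartridge poses and compute the first moves.

```bash
cat >> h.py <<'E'
def carts(im,z=.041):
    """white housings in the top picture: centroid (mm), long-axis from flange+knob region, size"""
    out=[]
    for d in robot.regions_of('top','cart_a'):
        m=d['pixels']
        if d['conf']<.4 or not 300<m.sum()<1200: continue
        w=m&(im.min(2)>150)
        n,l,st,c=cv2.connectedComponentsWithStats(w.astype(np.uint8))
        if n<2: continue
        k=1+np.argmax(st[1:,4]); 
        if st[k,4]<100: continue
        H=unproj('top',c[k],z)[0]; ys,xs=np.nonzero(m)
        P=unproj('top',np.c_[xs,ys],.022)[:,:2]; M=P-P.mean(0)
        v=np.linalg.svd(M,full_matrices=False)[2][0]; v=v*np.sign(v@(H[:2]-P.mean(0)))
        out.append((np.round(H[:2]*1000,1),round(np.degrees(np.arctan2(v[1],v[0])),1),st[k,4],box('top',l==k,z)))
    return out
def plan(x,y,z,yaw):
    """mm, deg -> shift along present tool axes and turn"""
    s=robot.read_state(); R=cv2.Rodrigues(np.array(s['orientation'],float))[0]
    d=R.T@(np.array([x,y,z])-1000*np.array(s['tool_pos']))
    y0=np.degrees(np.arctan2(R[1,0],R[0,0])); t=-(yaw-y0); t=(t+180)%360-180; q6=np.degrees(s['q'][5])
    q1=np.degrees(s['q'][0]); q1n=np.degrees(np.arctan2(y,x)); q6n=q1n+90-yaw; q6n=(q6n+180)%360-180
    print('d',np.round(d,1),'turn',round(t,1),'yaw0',round(y0,1),'q6',round(q6,1),'-> approx',round(q6n,1),'t',round(float(s['t']),2))
E
python3 - <<'E'
from h import *
im=robot.read_camera('top')
for c in carts(im): print(c)
plan(404,-168,120,116)
E
```

```text
(array([ 359.3, -235.9]), np.float64(-61.8), np.int32(351), (array([ 359.1, -235.6]), array([36.5, 48.1]), 28.9))
(array([ 307. , -305.3]), np.float64(-51.5), np.int32(359), (array([ 307.2, -305.5]), array([36.7, 48. ]), 38.3))
(array([ 402.1, -162.6]), np.float64(-63.8), np.int32(350), (array([ 401.8, -162.4]), array([35.9, 47.7]), 26.9))
d [ 339.1 -323.6   76.9] turn -99.4 yaw0 16.6 q6 -4.9 -> approx -48.6 t 1.4
```

Request:
play_rows(increments="339 -320 77 -99.4 -0.15;339 -320 77 -99.4 -0.15;339 -320 77 -99.4 -0.15;339 -320 77 -99.4 -0.15;339 -320 77 -99.4 -0.15;339 -320 77 -99.4 -0.15;339 -320 77 -99.4 -0.15;339 -320 77 -99.4 -0.15;339 -320 77 -99.4 -0.15;339 -320 77 -99.4 -0.15;339 -320 77 -99.4 -0.15;339 -320 77 -99.4 -0.15;339 -320 77 -99.4 -0.15;339 -320 77 -99.4 -0.15;339 -320 77 -99.4 -0.15;339 -320 77 -99.4 -0.15", force=25)

```text
t: 3.0
tool_pos: [0.4048, -0.1717, 0.1199]
orientation: [1.667, 2.663, 0.0]
force: [0.1, -0.3, -0.0]
opening: 0.0535
gripper_force: 0.0
```

Run:
```python
from h import *
plan(402.5,-164.5,6,116.2); print(robot.read_state()['opening'])
im=shot('top','t1.png'); print(carts(im))
```

```text
d [  7.5   1.  113.9] turn -0.3 yaw0 115.9 q6 -55.6 -> approx -48.4 t 3.0
0.053487096423570045
[(array([ 307. , -305.3]), np.float64(-51.6), np.int32(360), (array([ 307.2, -305.5]), array([36.7, 48. ]), 38.3))]
```

Request:
play_rows(increments="7.5 1 60 -0.3 -0.15;7.5 1 60 -0.3 -0.15;7.5 1 90 -0.3 -0.15;7.5 1 114 -0.3 -0.15;7.5 1 114 -0.3 -0.15;7.5 1 114 -0.3 1;7.5 1 114 -0.3 1;7.5 1 114 -0.3 1;7.5 1 114 -0.3 1;7.5 1 114 -0.3 1;7.5 1 114 -0.3 1", force=30)

```text
t: 4.2
tool_pos: [0.4038, -0.1651, 0.0077]
orientation: [1.656, 2.666, -0.0]
force: [-1.4, 0.1, 6.8]
opening: 0.0374
gripper_force: 30.0
```

Run:
```python
from h import *
plan(538,-210,100,144.7)
```

```text
d [-99.9 100.5 -91.9] turn -28.4 yaw0 116.3 q6 -55.3 -> approx -76.0 t 4.2
```

Request:
play_rows(increments="0 0 -45 0 1;0 0 -92 0 1;0 0 -92 0 1;-100 100.5 -92 -28.4 1;-100 100.5 -92 -28.4 1;-100 100.5 -92 -28.4 1;-100 100.5 -92 -28.4 1;-100 100.5 -92 -28.4 1;-100 100.5 -92 -28.4 1;-100 100.5 -92 -28.4 1;-100 100.5 -92 -28.4 1")

```text
t: 5.3
tool_pos: [0.5366, -0.2093, 0.0984]
orientation: [0.954, 2.992, -0.0]
force: [0.2, 0.2, -1.9]
opening: 0.0374
gripper_force: 30.0
```

Run:
```python
from h import *
plan(538,-210,25,144.7)
a=shot('top','t2.png'); b=shot('scene','s2.png')
A=cv2.resize(a[130:280,220:400],(600,500)); B=cv2.resize(b[150:330,300:500],(600,540))
cv2.imwrite('pics/c2.png',A)
for q in ['knob_a','cart_a']:
    for n in ['top','scene']:
        print(q,n,[(np.round(d['centre'],3).tolist(),round(d['conf'],2)) for d in robot.landmark_of(n,q)])
print(np.round(robot.read_state()['opening'],4), proj('top',[.538,-.21,.1]),proj('scene',[.538,-.21,.1]))
```

```text
d [-1.5  0.3 73.5] turn -0.1 yaw0 144.6 q6 -81.1 -> approx -76.0 t 5.3
knob_a top [([0.266, -0.257, 0.026], 0.63), ([0.535, -0.211, 0.109], 0.6), ([0.328, -0.18, 0.021], 0.5), ([0.478, -0.166, 0.112], 0.47), ([0.182, -0.362, 0.02], 0.44)]
knob_a scene [([0.481, -0.166, 0.115], 0.62), ([0.18, -0.362, 0.023], 0.48)]
cart_a top [([0.177, -0.297, 0.026], 0.9), ([0.535, -0.211, 0.109], 0.88), ([0.361, -0.236, 0.022], 0.88), ([0.307, -0.306, 0.022], 0.69)]
cart_a scene [([0.536, -0.21, 0.112], 0.89), ([0.176, -0.301, 0.019], 0.65), ([0.306, -0.311, 0.022], 0.63)]
0.0374 [303.92868283 220.38034435] [322.55029887 222.45868301]
```

View pics/c2.png

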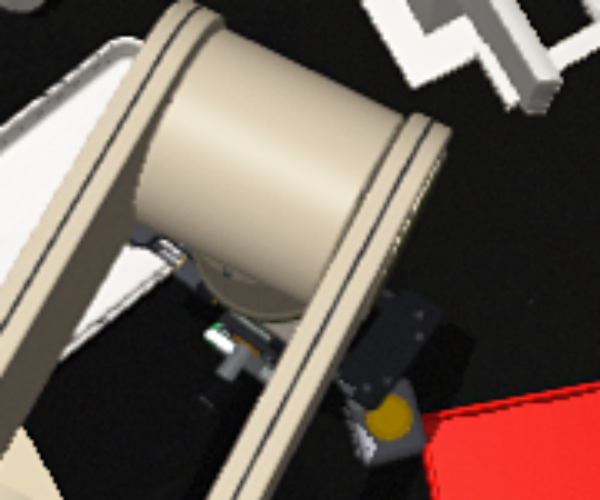

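The wrist hides most of the cartridge, but the networks place it within about 2 mm of the TCP. I'll lower it gently.

Request:
play_rows(increments="-2.5 0.3 45 0 1;-2.5 0.3 45 0 1;-2.5 0.3 52 0 1;-2.5 0.3 58 0 1;-2.5 0.3 63 0 1;-2.5 0.3 67 0 1;-2.5 0.3 70 0 1;-2.5 0.3 70 0 1")

```text
t: 6.4
tool_pos: [0.5389, -0.2104, 0.0275]
orientation: [-0.952, -2.993, -0.0]
force: [0.2, 0.6, -2.7]
opening: 0.0378
gripper_force: 30.0
```

Request:
play_rows(increments="0 0 3 0 1;0 0 5 0 1;0 0 5 0 1;0 0 5 0 -0.15;0 0 5 0 -0.15;0 0 5 0 -0.15")

```text
t: 7.0
tool_pos: [0.5391, -0.2106, 0.0229]
orientation: [0.952, 2.994, 0.0]
force: [-0.3, -1.4, 0.1]
opening: 0.0526
gripper_force: 0.0
```

Request:
play_rows(increments="0 0 -35 0 -0.15;0 0 -70 0 -0.15;67 0 -70 0 -0.1;67 0 -70 0 -0.1;67 0 -70 0 -0.1")

```text
t: 7.5
tool_pos: [0.4828, -0.1706, 0.0926]
orientation: [-0.951, -2.993, -0.0]
force: [0.7, -0.8, 0.1]
opening: 0.0509
gripper_force: 0.0
```

Run:
```python
from h import *
s=robot.read_state(); print(np.round(s['tool_pos'],4),s['t'])
a=shot('top','t3.png'); 
for q in ['knob_a','cart_a']:
    for n in ['top','scene']:
        if n=='scene': shot(n,'s3.png')
        print(q,n,[(np.round(d['centre'],3).tolist(),round(d['conf'],2)) for d in robot.landmark_of(n,q)])
b=cv2.imread('pics/s3.png'); u,v=proj('scene',[.5,-.18,.04]).astype(int); print(u,v)
A=cv2.resize(a[140:260,230:390],(400,300),interpolation=cv2.INTER_CUBIC);B=cv2.resize(b[max(v-60,0):v+60,u-80:u+80],(400,300),interpolation=cv2.INTER_CUBIC)
cv2.imwrite('pics/c3.png',np.hstack([A,B]))
```

```text
[ 0.4828 -0.1706  0.0926] 7.5
knob_a top [([0.264, -0.258, 0.023], 0.66), ([0.181, -0.363, 0.019], 0.62), ([0.328, -0.179, 0.022], 0.56)]
knob_a scene [([0.182, -0.362, 0.023], 0.43)]
cart_a top [([0.178, -0.298, 0.026], 0.75), ([0.308, -0.309, 0.022], 0.63), ([0.36, -0.235, 0.023], 0.62)]
cart_a scene [([0.176, -0.299, 0.02], 0.91), ([0.307, -0.307, 0.024], 0.6), ([0.539, -0.211, 0.037], 0.43)]
317 250
```

View pics/c3.png

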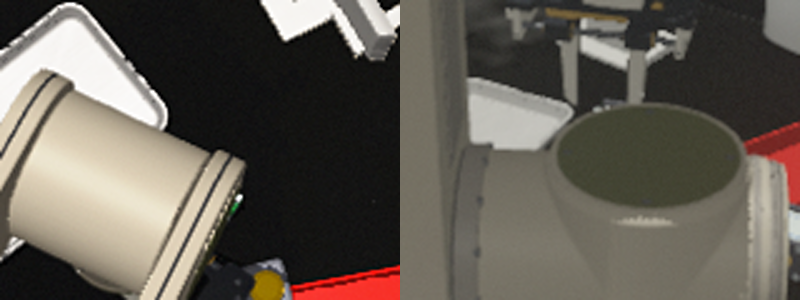

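The arm hides the cradle in this crop, but the scene network puts the cartridge at (0.539,-0.211,0.037), which is seated. Next I'll grip the knob.

Request:
play_rows(increments="0 0 45 0 -0.1;0 0 60 0 -0.1;0 0 73 0 -0.1;0 0 73 0 -0.1;0 0 73 0 1;0 0 73 0 1;0 0 73 0 1;0 0 73 0 1;0 0 73 0 1", force=20)

```text
t: 8.75
tool_pos: [0.4851, -0.1721, 0.0206]
orientation: [0.952, 2.992, -0.0]
force: [0.8, 0.1, 1.4]
opening: 0.0223
gripper_force: 18.4
```

Request:
play_rows(increments="1 0 0 0 1;2 0 0 0 1;3 0 0 0 1;4 0 0 0 1;4 0 0 0 1;4 0 0 0 1")

```text
t: 9.35
tool_pos: [0.4812, -0.1696, 0.0199]
orientation: [0.952, 2.994, -0.0]
force: [2.1, -1.1, 1.9]
opening: 0.0222
gripper_force: 18.6
```

Request:
play_rows(increments="1 0 0 0 1;2 0 0 0 1;3 0 0 0 1;3 0 0 0 1;3 0 0 0 1")

```text
t: 9.85
tool_pos: [0.4786, -0.1677, 0.0198]
orientation: [-0.952, -2.994, -0.0]
force: [0.1, -0.5, 1.6]
opening: 0.0221
gripper_force: 18.7
```

Request:
play_rows(increments="1 0 0 0 1;2 0 0 0 1;3 0 0 0 1;4 0 0 0 1;4 0 0 0 1")

```text
t: 10.35
tool_pos: [0.4753, -0.1654, 0.0198]
orientation: [-0.952, -2.994, -0.0]
force: [2.2, -0.9, 0.7]
opening: 0.0221
gripper_force: 18.6
```

Run:
```python
from h import *
a=shot('top','t4.png'); b=shot('scene','s4.png')
for q in ['knob_a','cart_a']:
    for n in ['top','scene']:
        print(q,n,[(np.round(d['centre'],3).tolist(),round(d['conf'],2)) for d in robot.landmark_of(n,q)])
B=cv2.resize(b[160:280,270:430],(800,600),interpolation=cv2.INTER_CUBIC)
cv2.imwrite('pics/c4.png',B)
```

```text
knob_a top [([0.183, -0.366, 0.019], 0.72), ([0.329, -0.179, 0.02], 0.56), ([0.265, -0.258, 0.023], 0.46)]
knob_a scene [([0.182, -0.363, 0.024], 0.59)]
cart_a top [([0.362, -0.237, 0.023], 0.97), ([0.178, -0.299, 0.028], 0.86), ([0.312, -0.309, 0.021], 0.67), ([0.538, -0.21, 0.032], 0.54), ([0.263, -0.26, 0.024], 0.43)]
cart_a scene [([0.172, -0.298, 0.02], 0.9), ([0.306, -0.306, 0.025], 0.57)]
```

View pics/c4.png

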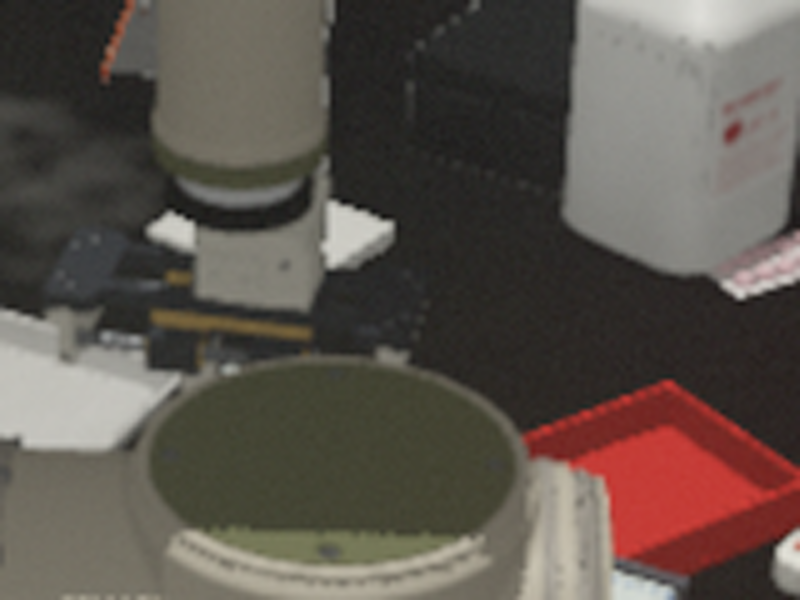

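The arm blocks this view, so I'll rely on feel. At 12 mm of pull the force is only about 2.3 N, so I'll keep pulling.

Request:
play_rows(increments="1 0 0 0 1;2 0 0 0 1;3 0 0 0 1;4 0 0 0 1;4 0 0 0 1")

```text
t: 11.15
tool_pos: [0.472, -0.1631, 0.0198]
orientation: [-0.952, -2.994, -0.0]
force: [1.8, -0.1, 0.6]
opening: 0.0218
gripper_force: 18.5
```

Request:
play_rows(increments="1 0 0 0 1;2 0 0 0 1;3 0 0 0 1;3 0 0 0 1")

```text
t: 11.55
tool_pos: [0.4696, -0.1613, 0.0198]
orientation: [-0.952, -2.994, -0.0]
force: [2.5, -1.4, 1.4]
opening: 0.0216
gripper_force: 18.5
```

Request:
play_rows(increments="1 0 0 0 1;2 0 0 0 1;3 0 0 0 1;3 0 0 0 1")

```text
t: 11.95
tool_pos: [0.4694, -0.1611, 0.0206]
orientation: [0.951, 2.989, -0.002]
force: [10.7, -6.2, -4.5]
opening: 0.0223
gripper_force: 17.2
```

The outer stop came at 19 mm with 12 N, so this one is worn. Now I'll push it home.

Request:
play_rows(increments="-3 0 0 0 1;-6 0 0 0 1;-9 0 0 0 1;-12 0 0 0 1;-15 0 0 0 1;-18 0 0 0 1;-21 0 0 0 1;-22 0 0 0 1;-22 0 0 0 1")

```text
t: 12.85
tool_pos: [0.4856, -0.1727, 0.02]
orientation: [0.952, 2.993, -0.0]
force: [-0.6, 1.8, 3.1]
opening: 0.0221
gripper_force: 19.0
```

Request:
play_rows(increments="-1 0 0 0 1;-2 0 0 0 1;-3 0 0 0 1;-4 0 0 0 1;-4 0 0 0 1")

```text
t: 13.35
tool_pos: [0.4875, -0.174, 0.0197]
orientation: [-0.951, -2.991, -0.001]
force: [-6.8, 5.0, 9.0]
opening: 0.0223
gripper_force: 20.2
```

Request:
play_rows(increments="-1 0 0 0 1;-2 0 0 0 1;-3 0 0 0 1;-3 0 0 0 1")

```text
t: 13.75
tool_pos: [0.4898, -0.1756, 0.0197]
orientation: [-0.951, -2.991, -0.001]
force: [-6.7, 5.1, 9.7]
opening: 0.0222
gripper_force: 20.3
```

Request:
play_rows(increments="-1 0 0 0 1;-2 0 0 0 1;-3 0 0 0 1;-3 0 0 0 1")

```text
t: 14.15
tool_pos: [0.4899, -0.1757, 0.0193]
orientation: [-0.949, -2.986, -0.003]
force: [-17.1, 11.6, 20.4]
opening: 0.0219
gripper_force: 22.4
```

The inner stop came at 20 N after 25 mm of total travel (20 mm float plus 5 mm cradle slack). This cartridge is worn and its shaft is home. I'll release the knob and regrip the housing.

Request:
play_rows(increments="3 0 0 0 1;3 0 0 0 -0.1;3 0 0 0 -0.1;3 0 0 0 -0.1;3 0 -40 0 -0.15;3 0 -65 0 -0.15;3 0 -65 0 -0.15")

```text
t: 14.85
tool_pos: [0.494, -0.178, 0.0892]
orientation: [0.95, 2.987, -0.002]
force: [0.5, -0.6, 1.2]
opening: 0.0533
gripper_force: 0.0
```

Run:
```python
from h import *
plan(540,-211,80,144.7);
for n in ['top','scene']:
  robot.read_camera(n)
  print([(np.round(d['centre'],3).tolist(),round(d['conf'],2)) for d in robot.landmark_of(n,'cart_a')])
```

```text
d [-56.5  -0.3   9.6] turn -0.0 yaw0 144.7 q6 -80.1 -> approx -76.0 t 14.85
[([0.363, -0.235, 0.02], 0.83), ([0.306, -0.306, 0.02], 0.78), ([0.179, -0.295, 0.026], 0.74)]
[([0.174, -0.299, 0.021], 0.86), ([0.302, -0.308, 0.025], 0.73), ([0.543, -0.21, 0.037], 0.6)]
```

Request:
play_rows(increments="-57 0 0 0 -0.15;-57 0 0 0 -0.15;-57 0 0 0 -0.15;-57 0 40 0 -0.15;-57 0 66 0 -0.15;-57 0 66 0 -0.15;-57 0 66 0 1;-57 0 66 0 1;-57 0 66 0 1;-57 0 66 0 1;-57 0 66 0 1", force=30)

```text
t: 16.15
tool_pos: [0.5389, -0.2101, 0.0213]
orientation: [0.951, 2.991, -0.001]
force: [-1.8, 0.8, 7.3]
opening: 0.038
gripper_force: 30.0
```

Request:
play_rows(increments="0 0 -45 0 1;0 0 -90 0 1;0 0 -90 0 1")

```text
t: 16.45
tool_pos: [0.5422, -0.2117, 0.1174]
orientation: [0.948, 2.982, -0.003]
force: [1.1, -0.7, -1.5]
opening: 0.0375
gripper_force: 30.0
```

Run:
```python
from h import *
plan(430,-393,80,101.4)
print(robot.read_state()['opening'])
robot.read_camera('scene')
for q in ['cart_a','knob_a']:print([(np.round(d['centre'],3).tolist(),round(d['conf'],2)) for d in robot.landmark_of('scene',q)])
```

```text
d [ -12.7 -212.9   37.2] turn 43.3 yaw0 144.7 q6 -81.1 -> approx -53.8 t 16.45
0.037546530994927954
[([0.549, -0.211, 0.134], 0.67), ([0.176, -0.296, 0.02], 0.58), ([0.305, -0.308, 0.024], 0.54)]
[([0.181, -0.364, 0.024], 0.61), ([0.496, -0.179, 0.13], 0.58)]
```

Request:
play_rows(increments="-13 -213 0 43.3 1;-13 -213 0 43.3 1;-13 -213 0 43.3 1;-13 -213 0 43.3 1;-13 -213 0 43.3 1;-13 -213 0 43.3 1;-13 -213 0 43.3 1;-13 -213 0 43.3 1;-13 -213 40 43.3 1;-13 -213 40 43.3 1")

```text
t: 17.6
tool_pos: [0.4232, -0.3866, 0.0635]
orientation: [-1.98, -2.428, -0.002]
force: [-2.2, 1.7, -3.9]
opening: 0.0375
gripper_force: 30.0
```

Run:
```python
from h import *
plan(429,-391,13,101.4)
robot.read_camera('top')
print(robot.read_state()['opening'])
for q in ['cart_a','knob_a']:
  for n in ['top','scene']:
    if n=='scene':robot.read_camera('scene')
    print([(np.round(d['centre'],3).tolist(),round(d['conf'],2)) for d in robot.landmark_of(n,q)])
```

```text
d [-5.9  5.  50.4] turn 0.2 yaw0 101.6 q6 -59.2 -> approx -53.7 t 17.6
0.0374980528871333
[([0.423, -0.392, 0.078], 0.67), ([0.359, -0.258, 0.025], 0.54)]
[([0.175, -0.299, 0.02], 0.96), ([0.428, -0.39, 0.081], 0.87), ([0.307, -0.308, 0.024], 0.71), ([0.412, -0.33, 0.081], 0.39)]
[([0.408, -0.327, 0.082], 0.68), ([0.179, -0.362, 0.022], 0.39)]
[([0.181, -0.362, 0.024], 0.48)]
```

Request:
play_rows(increments="-2 4 0 0 1;-2 4 25 0 1;-2 4 40 0 1;-2 4 47 0 1;-2 4 51 0 1;-2 4 52 0 1;-2 4 52 0 1;-2 4 52 0 -0.15;-2 4 52 0 -0.15;-2 4 52 0 -0.15;-2 4 20 0 -0.15;-2 4 -40 0 -0.15;-2 4 -40 0 -0.15")

```text
t: 19.25
tool_pos: [0.4321, -0.3949, 0.1159]
orientation: [1.984, 2.424, -0.002]
force: [0.2, -0.1, 0.3]
opening: 0.0537
gripper_force: 0.0
```

Run:
```python
from h import *
plan(538,-210,100,144.7)
a=shot('top','t5.png'); print(carts(a))
A=cv2.resize(a[210:360,240:440],(800,600),interpolation=cv2.INTER_CUBIC); cv2.imwrite('pics/c5.png',A)
for n in ['top','scene']:
    if n=='scene':robot.read_camera('scene')
    print([(np.round(d['centre'],3).tolist(),round(d['conf'],2)) for d in robot.landmark_of(n,'cart_a')])
```

```text
d [160.4 140.3  15.3] turn -43.3 yaw0 101.4 q6 -58.8 -> approx -76.0 t 19.25
[(array([ 315.4, -315.7]), np.float64(-49.9), np.int32(156), (array([ 315.4, -315.9]), array([36.2, 22.1]), 40.9))]
[([0.434, -0.398, 0.024], 0.94), ([0.308, -0.308, 0.018], 0.7), ([0.361, -0.257, 0.022], 0.48)]
[([0.437, -0.394, 0.025], 0.76), ([0.304, -0.307, 0.022], 0.53)]
```

View pics/c5.png

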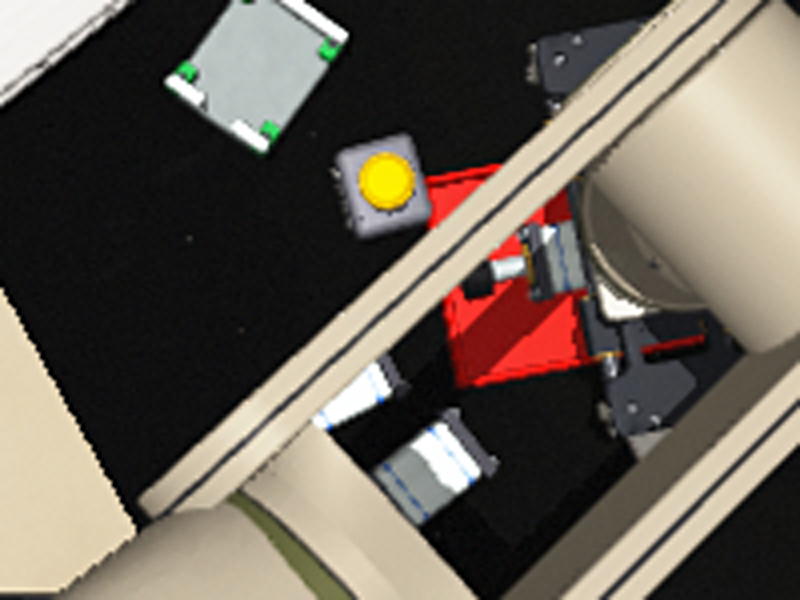

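The worn cartridge lies flat in the bin around (530,265) in the crop. The second one has been knocked to about (350,395) and is partly hidden, so I'll move clear to look.

Run:
```python
from h import *
plan(480,0,150,117)
```

```text
d [373.3 127.7 -42.3] turn -15.6 yaw0 101.4 q6 -58.9 -> approx -27.0 t 19.5
```

Request:
play_rows(increments="373 128 -42 -15.6 -0.15;373 128 -42 -15.6 -0.15;373 128 -42 -15.6 -0.15;373 128 -42 -15.6 -0.15;373 128 -42 -15.6 -0.15;373 128 -42 -15.6 -0.15;373 128 -42 -15.6 -0.15;373 128 -42 -15.6 -0.15;373 128 -42 -15.6 -0.15;373 128 -42 -15.6 -0.15;373 128 -42 -15.6 -0.15")

```text
t: 20.6
tool_pos: [0.4801, -0.0018, 0.1493]
orientation: [-1.641, -2.677, 0.002]
force: [-0.1, 0.1, -0.5]
opening: 0.0533
gripper_force: 0.0
```

Run:
```python
from h import *
a=shot('top','t6.png'); 
for c in carts(a): print(c)
for q in ['cart_a','knob_a']: print([(np.round(d['centre'],3).tolist(),round(d['conf'],2)) for d in robot.landmark_of('top',q)])
plan(360,-256,100,117)
```

```text
(array([ 307. , -305.3]), np.float64(-51.8), np.int32(360), (array([ 307.2, -305.5]), array([36.7, 48. ]), 38.3))
(array([ 356.1, -256. ]), np.float64(-62.5), np.int32(355), (array([ 356.1, -255.8]), array([36.6, 47.7]), 26.9))
(array([ 430.8, -394.9]), np.float64(-79.0), np.int32(343), (array([ 430.4, -395. ]), array([36.7, 48.1]), 10.7))
[([0.18, -0.3, 0.027], 0.96), ([0.307, -0.306, 0.024], 0.85), ([0.36, -0.256, 0.022], 0.74), ([0.431, -0.397, 0.025], 0.68)]
[([0.263, -0.255, 0.024], 0.56), ([0.417, -0.334, 0.027], 0.46), ([0.181, -0.363, 0.022], 0.45), ([0.325, -0.199, 0.02], 0.42)]
d [-171.7 -222.4   50.5] turn -0.1 yaw0 116.9 q6 -33.3 -> approx -62.4 t 20.8
```

The second cartridge was knocked to (357,-256) mm and now sits close to the third. Taking the third first gives more finger clearance.

Run:
```python
from h import *
plan(307,-305.5,100,128.3)
```

```text
d [-191.9 -292.1   50.5] turn -11.4 yaw0 116.9 q6 -33.3 -> approx -83.2 t 20.8
```

Request:
play_rows(increments="-192 -292 50 -11.4 -0.05;-192 -292 50 -11.4 -0.05;-192 -292 50 -11.4 -0.05;-192 -292 50 -11.4 -0.05;-192 -292 50 -11.4 -0.05;-192 -292 50 -11.4 -0.05;-192 -292 50 -11.4 -0.05;-192 -292 50 -11.4 -0.05;-192 -292 50 -11.4 -0.05;-192 -292 50 -11.4 -0.05;-192 -292 50 -11.4 -0.05")

```text
t: 21.9
tool_pos: [0.3089, -0.3037, 0.101]
orientation: [1.365, 2.829, 0.001]
force: [-0.6, 0.8, -0.6]
opening: 0.0487
gripper_force: 0.0
```

Run:
```python
from h import *
plan(307,-305.5,7,128.3); print(robot.read_state()['opening'])
```

```text
d [-0.2 -2.7 94. ] turn 0.2 yaw0 128.5 q6 -89.8 -> approx -83.2 t 21.9
0.048742780742233524
```

Request:
play_rows(increments="0 -2.5 40 0 -0.05;0 -2.5 65 0 -0.05;0 -2.5 85 0 -0.05;0 -2.5 94 0 -0.05;0 -2.5 94 0 -0.05;0 -2.5 94 0 1;0 -2.5 94 0 1;0 -2.5 94 0 1;0 -2.5 94 0 1;0 -2.5 94 0 1", force=30)

```text
t: 22.9
tool_pos: [0.3071, -0.307, 0.0082]
orientation: [1.366, 2.826, -0.001]
force: [1.1, 2.1, 6.5]
opening: 0.0381
gripper_force: 30.0
```

Request:
play_rows(increments="0 0 -40 0 1;0 0 -90 0 1;0 0 -110 0 1;0 0 -110 0 1")

```text
t: 23.3
tool_pos: [0.3078, -0.3086, 0.1208]
orientation: [1.365, 2.822, -0.005]
force: [0.1, -1.3, -2.7]
opening: 0.0377
gripper_force: 30.0
```

Run:
```python
from h import *
plan(537,-209,100,144.7)
print(robot.read_state()['opening'])
```

```text
d [-64.1 241.5  21.3] turn -16.3 yaw0 128.4 q6 -90.2 -> approx -76.0 t 23.3
0.037743488443335416
```

Request:
play_rows(increments="-64 241.5 0 -16.3 1;-64 241.5 0 -16.3 1;-64 241.5 0 -16.3 1;-64 241.5 0 -16.3 1;-64 241.5 0 -16.3 1;-64 241.5 0 -16.3 1;-64 241.5 21 -16.3 1;-64 241.5 21 -16.3 1;-64 241.5 21 -16.3 1;-64 241.5 21 -16.3 1")

```text
t: 24.3
tool_pos: [0.5347, -0.2067, 0.0959]
orientation: [-0.954, -2.993, -0.0]
force: [0.6, 0.5, -3.0]
opening: 0.0377
gripper_force: 30.0
```

Run:
```python
from h import *
plan(538,-210,28,144.7)
print(robot.read_state()['opening'],np.round(robot.read_state()['tool_pos'],4))
for q in ['cart_a','knob_a']:
  for n in ['top','scene']:
    robot.read_camera(n)
    print(q,n,[(np.round(d['centre'],3).tolist(),round(d['conf'],2)) for d in robot.landmark_of(n,q) if d['centre'][2]>.06])
```

```text
d [-4.6 -0.8 67.9] turn -0.0 yaw0 144.7 q6 -80.9 -> approx -76.0 t 24.3
0.0377217242405629 [ 0.5347 -0.2067  0.0959]
cart_a top [([0.535, -0.206, 0.107], 0.8)]
cart_a scene [([0.534, -0.207, 0.113], 0.69)]
knob_a top [([0.478, -0.17, 0.111], 0.52)]
knob_a scene [([0.481, -0.17, 0.11], 0.51)]
```

Request:
play_rows(increments="-4.5 -0.8 20 0 1;-4.5 -0.8 40 0 1;-4.5 -0.8 50 0 1;-4.5 -0.8 56 0 1;-4.5 -0.8 61 0 1;-4.5 -0.8 65 0 1;-4.5 -0.8 67 0 1;-4.5 -0.8 67 0 1")

```text
t: 25.5
tool_pos: [0.5385, -0.2097, 0.029]
orientation: [0.952, 2.993, -0.0]
force: [-0.7, 0.0, -2.8]
opening: 0.0376
gripper_force: 30.0
```

Request:
play_rows(increments="0 0 4 0 1;0 0 6 0 1;0 0 6 0 1;0 0 6 0 -0.15;0 0 6 0 -0.15;0 0 6 0 -0.15;0 0 -40 0 -0.15;0 0 -64 0 -0.15;67 0 -64 0 -0.1;67 0 -64 0 -0.1;67 0 -64 0 -0.1;67 0 -64 0 -0.1")

```text
t: 26.7
tool_pos: [0.4842, -0.1712, 0.0933]
orientation: [0.952, 2.992, -0.0]
force: [0.2, -0.0, -0.0]
opening: 0.0512
gripper_force: 0.0
```

Run:
```python
from h import *
plan(484,-172,17.5,144.7)
for n in ['top','scene']:
    robot.read_camera(n)
    print(n,[(np.round(d['centre'],3).tolist(),round(d['conf'],2)) for d in robot.landmark_of(n,'cart_a')])
```

```text
d [-0.2 -0.8 75.8] turn 0.0 yaw0 144.7 q6 -79.9 -> approx -74.3 t 26.7
top [([0.434, -0.398, 0.028], 0.77), ([0.18, -0.297, 0.026], 0.77), ([0.358, -0.256, 0.02], 0.66)]
scene [([0.174, -0.297, 0.018], 0.95), ([0.436, -0.395, 0.025], 0.86), ([0.536, -0.21, 0.042], 0.43)]
```

Request:
play_rows(increments="0 0 40 0 -0.1;0 0 60 0 -0.1;0 0 75 0 -0.1;0 0 75 0 -0.1;0 0 75 0 1;0 0 75 0 1;0 0 75 0 1;0 0 75 0 1;0 0 75 0 1", force=20)

```text
t: 27.8
tool_pos: [0.4844, -0.1712, 0.0187]
orientation: [0.952, 2.992, -0.0]
force: [1.1, -0.5, 2.4]
opening: 0.0236
gripper_force: 19.4
```

Request:
play_rows(increments="1 0 0 0 1;2 0 0 0 1;3 0 0 0 1;4 0 0 0 1;4 0 0 0 1")

```text
t: 28.3
tool_pos: [0.4812, -0.169, 0.0183]
orientation: [0.952, 2.992, -0.001]
force: [4.2, -3.0, 0.4]
opening: 0.0236
gripper_force: 19.4
```

Request:
play_rows(increments="1 0 0 0 1;2 0 0 0 1;3 0 0 0 1;3 0 0 0 1;3 0 0 0 1")

```text
t: 28.8
tool_pos: [0.4812, -0.1689, 0.0191]
orientation: [0.95, 2.986, -0.003]
force: [13.4, -9.7, -6.9]
opening: 0.0238
gripper_force: 18.4
```

The outer stop came after about 4 mm with 16 N, so this one is sound. Now I'll push it home.

Request:
play_rows(increments="-3 0 0 0 1;-5 0 0 0 1;-7 0 0 0 1;-9 0 0 0 1;-11 0 0 0 1;-12 0 0 0 1;-12 0 0 0 1")

```text
t: 29.5
tool_pos: [0.4862, -0.1725, 0.0176]
orientation: [-0.951, -2.99, -0.002]
force: [-4.5, 4.2, 9.9]
opening: 0.0235
gripper_force: 20.7
```

Request:
play_rows(increments="-1 0 0 0 1;-2 0 0 0 1;-3 0 0 0 1;-4 0 0 0 1;-4 0 0 0 1")

```text
t: 30.0
tool_pos: [0.4882, -0.174, 0.0172]
orientation: [-0.95, -2.987, -0.003]
force: [-10.2, 6.8, 13.2]
opening: 0.0234
gripper_force: 21.1
```

Request:
play_rows(increments="-1 0 0 0 1;-2 0 0 0 1;-3 0 0 0 1;-3 0 0 0 1")

```text
t: 30.4
tool_pos: [0.4897, -0.1751, 0.017]
orientation: [-0.949, -2.985, -0.004]
force: [-13.8, 9.4, 18.3]
opening: 0.0237
gripper_force: 21.6
```

Request:
play_rows(increments="-1 0 0 0 1;-2 0 0 0 1;-3 0 0 0 1;-3 0 0 0 1")

```text
t: 30.8
tool_pos: [0.4907, -0.1758, 0.0165]
orientation: [-0.948, -2.982, -0.005]
force: [-18.8, 13.3, 20.5]
opening: 0.0237
gripper_force: 21.7
```

The total is 11.7 mm (6 mm float plus 5 mm slack) with 23 N against the stop, so the shaft is home. I'll regrip the housing.

Request:
play_rows(increments="5 0 0 0 1;5 0 0 0 -0.1;5 0 0 0 -0.1;5 0 0 0 -0.1;5 0 -40 0 -0.15;5 0 -68 0 -0.15;5 0 -68 0 -0.15;5 0 -68 0 -0.15")

```text
t: 31.6
tool_pos: [0.4923, -0.177, 0.0862]
orientation: [0.952, 2.993, -0.0]
force: [-0.2, 0.4, -1.0]
opening: 0.0533
gripper_force: 0.0
```

Run:
```python
from h import *
plan(540.5,-211.5,22.5,144.7)
```

```text
d [-59.2  -0.3  63.8] turn -0.0 yaw0 144.7 q6 -80.1 -> approx -76.1 t 31.6
```

Request:
play_rows(increments="-59 0 0 0 -0.15;-59 0 0 0 -0.15;-59 0 0 0 -0.15;-59 0 40 0 -0.15;-59 0 64 0 -0.15;-59 0 64 0 -0.15;-59 0 64 0 1;-59 0 64 0 1;-59 0 64 0 1;-59 0 64 0 1;-59 0 64 0 1", force=30)

```text
t: 32.7
tool_pos: [0.5413, -0.2114, 0.0241]
orientation: [0.952, 2.991, -0.001]
force: [-2.7, 1.3, 7.5]
opening: 0.0377
gripper_force: 30.0
```

Request:
play_rows(increments="0 0 -45 0 1;0 0 -90 0 1;0 0 -90 0 1;0 0 -90 0 1")

```text
t: 33.1
tool_pos: [0.5412, -0.2113, 0.1137]
orientation: [0.951, 2.99, -0.001]
force: [-1.2, 0.4, -3.3]
opening: 0.0377
gripper_force: 30.0
```

Run:
```python
from h import *
plan(565,-37,70,39.9)
print(robot.read_state()['opening'])
for n in ['top','scene']:
  robot.read_camera(n)
  for q in ['cart_a','knob_a']:print(q,n,[(np.round(d['centre'],3).tolist(),round(d['conf'],2)) for d in robot.landmark_of(n,q)])
```

```text
d [ 81.4 156.   43.5] turn 104.8 yaw0 144.7 q6 -81.1 -> approx 46.4 t 33.1
0.0377416944469154
cart_a top [([0.432, -0.4, 0.026], 0.91), ([0.357, -0.257, 0.023], 0.89), ([0.544, -0.212, 0.128], 0.74), ([0.18, -0.297, 0.026], 0.73), ([0.539, -0.211, -0.001], 0.69)]
knob_a top [([0.418, -0.332, 0.027], 0.68), ([0.181, -0.36, 0.025], 0.64), ([0.49, -0.179, 0.128], 0.6), ([0.329, -0.2, 0.02], 0.57)]
cart_a scene [([0.174, -0.3, 0.02], 0.89), ([0.539, -0.212, 0.124], 0.81), ([0.434, -0.393, 0.028], 0.63)]
knob_a scene [([0.486, -0.174, 0.122], 0.63), ([0.18, -0.365, 0.022], 0.55)]
```

Request:
play_rows(increments="81.4 156 0 104.8 1;81.4 156 0 104.8 1;81.4 156 0 104.8 1;81.4 156 0 104.8 1;81.4 156 0 104.8 1;81.4 156 0 104.8 1;81.4 156 0 104.8 1;81.4 156 0 104.8 1;81.4 156 0 104.8 1;81.4 156 0 104.8 1;81.4 156 0 104.8 1;81.4 156 0 104.8 1;81.4 156 0 104.8 1;81.4 156 0 104.8 1;81.4 156 43 104.8 1;81.4 156 43 104.8 1")

```text
t: 35.0
tool_pos: [0.5592, -0.0357, 0.063]
orientation: [-2.947, -1.074, 0.013]
force: [-1.9, 0.2, -5.2]
opening: 0.0377
gripper_force: 30.0
```

Run:
```python
from h import *
plan(565,-37,12.5,39.9)
print(robot.read_state()['opening'])
for n in ['top','scene']:
  robot.read_camera(n)
  for q in ['cart_a','knob_a']:print(q,n,[(np.round(d['centre'],3).tolist(),round(d['conf'],2)) for d in robot.landmark_of(n,q) if d['centre'][2]>.05])
```

```text
d [ 4.   5.1 50.4] turn 0.1 yaw0 40.0 q6 41.1 -> approx 46.4 t 35.0
0.03766951090679985
cart_a top [([0.56, -0.034, 0.077], 0.53)]
knob_a top []
cart_a scene [([0.56, -0.038, 0.087], 0.59)]
knob_a scene []
```

Request:
play_rows(increments="4 5 10 0 1;4 5 30 0 1;4 5 42 0 1;4 5 47 0 1;4 5 50 0 1;4 5 51.5 0 1;4 5 51.5 0 1;4 5 51.5 0 -0.15;4 5 51.5 0 -0.15;4 5 51.5 0 -0.15;4 5 30 0 -0.15;4 5 -40 0 -0.15;4 5 -50 0 -0.15;4 5 -50 0 -0.15")

```text
t: 36.7
tool_pos: [0.5742, -0.0383, 0.1257]
orientation: [2.948, 1.07, 0.015]
force: [1.1, -0.1, 1.1]
opening: 0.0535
gripper_force: 0.0
```

Run:
```python
from h import *
a=shot('top','t7.png'); 
for c in carts(a): print(c)
print([(np.round(d['centre'],3).tolist(),round(d['conf'],2)) for d in robot.landmark_of('top','cart_a')])
plan(357.5,-256,100,117.2)
```

```text
(array([ 430.6, -394.9]), np.float64(-78.0), np.int32(352), (array([ 430.7, -395. ]), array([36.8, 48.3]), 11.5))
(array([ 356. , -255.9]), np.float64(-63.4), np.int32(356), (array([ 356.1, -255.8]), array([36.6, 47.7]), 26.7))
[([0.358, -0.258, 0.022], 0.94), ([0.178, -0.297, 0.025], 0.69), ([0.572, -0.038, 0.023], 0.55)]
d [-302.9   31.3   18.6] turn -77.3 yaw0 39.9 q6 41.2 -> approx -62.8 t 36.85
```

Request:
play_rows(increments="-303 31 18 -77.3 -0.15;-303 31 18 -77.3 -0.15;-303 31 18 -77.3 -0.15;-303 31 18 -77.3 -0.15;-303 31 18 -77.3 -0.15;-303 31 18 -77.3 -0.15;-303 31 18 -77.3 -0.15;-303 31 18 -77.3 -0.15;-303 31 18 -77.3 -0.15;-303 31 18 -77.3 -0.15;-303 31 18 -77.3 -0.15;-303 31 18 -77.3 -0.15")

```text
t: 38.05
tool_pos: [0.3567, -0.2552, 0.0996]
orientation: [-1.639, -2.677, -0.001]
force: [-0.2, -0.1, 0.0]
opening: 0.0536
gripper_force: 0.0
```

Run:
```python
from h import *
a=shot('top','t8.png'); 
for c in carts(a): print(c)
plan(357,-256,7,117)
```

```text
(array([ 430.7, -395. ]), np.float64(-79.2), np.int32(346), (array([ 430.7, -395.1]), array([36.8, 47.7]), 11.5))
(array([568.7, -37.3]), np.float64(-140.6), np.int32(335), (array([568.8, -37.1]), array([48.2, 36.8]), 38.5))
d [-0.6 -0.3 93.1] turn 0.1 yaw0 117.1 q6 -69.4 -> approx -62.6 t 38.15
```

Request:
play_rows(increments="0 0 40 0 -0.15;0 0 65 0 -0.15;0 0 85 0 -0.15;0 0 93 0 -0.15;0 0 93 0 -0.15;0 0 93 0 1;0 0 93 0 1;0 0 93 0 1;0 0 93 0 1;0 0 93 0 1", force=30)

```text
t: 39.15
tool_pos: [0.358, -0.2569, 0.0092]
orientation: [1.636, 2.68, -0.002]
force: [-3.6, -0.7, 5.9]
opening: 0.0377
gripper_force: 30.0
```

Request:
play_rows(increments="0 0 -40 0 1;0 0 -90 0 1;0 0 -112 0 1;0 0 -112 0 1")

```text
t: 39.55
tool_pos: [0.3598, -0.2577, 0.1241]
orientation: [1.633, 2.675, -0.002]
force: [0.7, -0.0, -3.6]
opening: 0.038
gripper_force: 30.0
```

Run:
```python
from h import *
plan(538,-210,95,144.7)
print(robot.read_state()['opening'])
```

```text
d [-38.8 180.2  29.9] turn -27.5 yaw0 117.2 q6 -69.5 -> approx -76.0 t 39.55
0.03799061598399017
```

Request:
play_rows(increments="-39 180 0 -27.5 1;-39 180 0 -27.5 1;-39 180 0 -27.5 1;-39 180 0 -27.5 1;-39 180 0 -27.5 1;-39 180 0 -27.5 1;-39 180 30 -27.5 1;-39 180 30 -27.5 1;-39 180 30 -27.5 1")

```text
t: 40.45
tool_pos: [0.5331, -0.2079, 0.0885]
orientation: [-0.953, -2.99, -0.001]
force: [-0.4, -0.2, -2.2]
opening: 0.0373
gripper_force: 30.0
```

Run:
```python
from h import *
plan(538,-210,28,144.7)
print(robot.read_state()['opening'],np.round(robot.read_state()['tool_pos'],4))
for q in ['cart_a','knob_a']:
  for n in ['top','scene']:
    robot.read_camera(n)
    print(q,n,[(np.round(d['centre'],3).tolist(),round(d['conf'],2)) for d in robot.landmark_of(n,q) if d['centre'][2]>.06])
```

```text
d [-5.4  1.2 60.4] turn -0.1 yaw0 144.6 q6 -81.1 -> approx -76.0 t 40.45
0.037309347452263164 [ 0.5331 -0.2079  0.0885]
cart_a top [([0.536, -0.206, 0.1], 0.76)]
cart_a scene [([0.533, -0.209, 0.105], 0.92)]
knob_a top [([0.483, -0.17, 0.101], 0.53)]
knob_a scene [([0.484, -0.175, 0.105], 0.45)]
```

Request:
play_rows(increments="-3.5 1.2 20 0 1;-3.5 1.2 35 0 1;-3.5 1.2 44 0 1;-3.5 1.2 50 0 1;-3.5 1.2 55 0 1;-3.5 1.2 58 0 1;-3.5 1.2 60 0 1;-3.5 1.2 60 0 1")

```text
t: 41.65
tool_pos: [0.539, -0.2093, 0.03]
orientation: [0.952, 2.993, -0.0]
force: [0.1, 0.5, -3.3]
opening: 0.0376
gripper_force: 30.0
```

Request:
play_rows(increments="0 0 4 0 1;0 0 6 0 1;0 0 6 0 1;0 0 6 0 -0.15;0 0 6 0 -0.15;0 0 6 0 -0.15;0 0 -40 0 -0.15;0 0 -64 0 -0.15;67 0 -64 0 -0.1;67 0 -64 0 -0.1;67 0 -64 0 -0.1;67 0 -64 0 -0.1")

```text
t: 42.85
tool_pos: [0.4848, -0.1708, 0.0944]
orientation: [0.952, 2.992, -0.0]
force: [-0.4, -0.2, 0.4]
opening: 0.0513
gripper_force: 0.0
```

Run:
```python
from h import *
plan(484.5,-172,17.5,144.7)
for n in ['top','scene']:
    robot.read_camera(n)
    print(n,[(np.round(d['centre'],3).tolist(),round(d['conf'],2)) for d in robot.landmark_of(n,'cart_a')])
```

```text
d [-0.3 -1.2 76.9] turn 0.0 yaw0 144.7 q6 -79.8 -> approx -74.2 t 42.85
top [([0.43, -0.4, 0.022], 0.97), ([0.182, -0.297, 0.024], 0.91), ([0.568, -0.04, 0.025], 0.54)]
scene [([0.176, -0.298, 0.022], 0.81), ([0.431, -0.395, 0.024], 0.65), ([0.539, -0.211, 0.041], 0.4)]
```

Request:
play_rows(increments="0 -0.5 40 0 -0.1;0 -0.5 60 0 -0.1;0 -0.5 76 0 -0.1;0 -0.5 76 0 -0.1;0 -0.5 76 0 1;0 -0.5 76 0 1;0 -0.5 76 0 1;0 -0.5 76 0 1;0 -0.5 76 0 1", force=20)

```text
t: 43.95
tool_pos: [0.4847, -0.1713, 0.0188]
orientation: [0.952, 2.992, -0.0]
force: [0.9, 0.4, 2.0]
opening: 0.0235
gripper_force: 19.5
```

Request:
play_rows(increments="1 0 0 0 1;2 0 0 0 1;3 0 0 0 1;4 0 0 0 1;4 0 0 0 1")

```text
t: 44.45
tool_pos: [0.4816, -0.1691, 0.0184]
orientation: [0.952, 2.991, -0.001]
force: [4.6, -1.7, 0.5]
opening: 0.0233
gripper_force: 19.3
```

Request:
play_rows(increments="1 0 0 0 1;2 0 0 0 1;3 0 0 0 1;3 0 0 0 1;3 0 0 0 1")

```text
t: 44.95
tool_pos: [0.4815, -0.169, 0.0191]
orientation: [0.95, 2.986, -0.003]
force: [15.6, -8.7, -6.6]
opening: 0.0234
gripper_force: 18.2
```

The outer stop came after about 4 mm, so this one is sound too. Pushing home.

Request:
play_rows(increments="-3 0 0 0 1;-5 0 0 0 1;-7 0 0 0 1;-9 0 0 0 1;-11 0 0 0 1;-13 0 0 0 1;-15 0 0 0 1;-16 0 0 0 1;-16 0 0 0 1")

```text
t: 45.85
tool_pos: [0.4887, -0.1744, 0.0174]
orientation: [-0.95, -2.988, -0.002]
force: [-9.4, 6.5, 14.4]
opening: 0.0235
gripper_force: 21.1
```

Request:
play_rows(increments="-1 0 0 0 1;-2 0 0 0 1;-3 0 0 0 1;-3 0 0 0 1")

```text
t: 46.25
tool_pos: [0.4901, -0.1754, 0.0173]
orientation: [-0.949, -2.986, -0.003]
force: [-14.8, 9.0, 17.9]
opening: 0.0234
gripper_force: 21.6
```

Request:
play_rows(increments="-1 0 0 0 1;-2 0 0 0 1;-3 0 0 0 1;-3 0 0 0 1")

```text
t: 46.65
tool_pos: [0.4907, -0.1757, 0.0168]
orientation: [-0.947, -2.981, -0.005]
force: [-21.1, 14.7, 25.2]
opening: 0.0241
gripper_force: 22.1
```

Request:
play_rows(increments="5 0 0 0 1;5 0 0 0 -0.1;5 0 0 0 -0.1;5 0 0 0 -0.1;5 0 -40 0 -0.15;5 0 -68 0 -0.15;5 0 -68 0 -0.15;5 0 -68 0 -0.15")

```text
t: 47.45
tool_pos: [0.4925, -0.1771, 0.0863]
orientation: [0.952, 2.993, -0.0]
force: [-0.4, 0.4, 0.0]
opening: 0.0534
gripper_force: 0.0
```

Request:
play_rows(increments="-59 0 0 0 -0.15;-59 0 0 0 -0.15;-59 0 0 0 -0.15;-59 0 40 0 -0.15;-59 0 64 0 -0.15;-59 0 64 0 -0.15;-59 0 64 0 1;-59 0 64 0 1;-59 0 64 0 1;-59 0 64 0 1;-59 0 64 0 1", force=30)

```text
t: 48.55
tool_pos: [0.5415, -0.2114, 0.0241]
orientation: [0.952, 2.991, -0.001]
force: [-1.0, 0.7, 7.0]
opening: 0.0376
gripper_force: 30.0
```

Request:
play_rows(increments="0 0 -45 0 1;0 0 -90 0 1;0 0 -90 0 1;0 0 -90 0 1")

```text
t: 48.95
tool_pos: [0.5413, -0.2114, 0.1135]
orientation: [0.951, 2.99, -0.001]
force: [0.3, -1.1, -4.9]
opening: 0.0376
gripper_force: 30.0
```

Run:
```python
from h import *
plan(624,-106,70,39.9)
print(robot.read_state()['opening'])
for n in ['top','scene']:
  robot.read_camera(n)
  for q in ['cart_a','knob_a']:print(q,n,[(np.round(d['centre'],3).tolist(),round(d['conf'],2)) for d in robot.landmark_of(n,q) if d['centre'][2]>.06])
```

```text
d [ -6.5 133.7  43.6] turn 104.8 yaw0 144.7 q6 -81.1 -> approx 40.5 t 48.95
0.037629676763608746
cart_a top [([0.546, -0.212, 0.125], 0.83)]
knob_a top [([0.491, -0.175, 0.122], 0.55)]
cart_a scene [([0.54, -0.211, 0.122], 0.61)]
knob_a scene [([0.49, -0.176, 0.121], 0.47)]
```

Request:
play_rows(increments="-6.5 134 0 104.8 1;-6.5 134 0 104.8 1;-6.5 134 0 104.8 1;-6.5 134 0 104.8 1;-6.5 134 0 104.8 1;-6.5 134 0 104.8 1;-6.5 134 0 104.8 1;-6.5 134 0 104.8 1;-6.5 134 0 104.8 1;-6.5 134 0 104.8 1;-6.5 134 0 104.8 1;-6.5 134 0 104.8 1;-6.5 134 0 104.8 1;-6.5 134 0 104.8 1;-6.5 134 43 104.8 1;-6.5 134 43 104.8 1;-6.5 134 43 104.8 1")

```text
t: 50.95
tool_pos: [0.6213, -0.1048, 0.0672]
orientation: [-2.95, -1.073, 0.005]
force: [0.2, 0.6, -2.4]
opening: 0.0378
gripper_force: 30.0
```

Run:
```python
from h import *
plan(622,-105,12.5,39.9)
print(robot.read_state()['opening'])
for n in ['top','scene']:
  robot.read_camera(n)
  for q in ['cart_a','knob_a']:print(q,n,[(np.round(d['centre'],3).tolist(),round(d['conf'],2)) for d in robot.landmark_of(n,q) if d['centre'][2]>.05])
```

```text
d [ 0.5  0.8 54.7] turn 0.1 yaw0 40.0 q6 35.8 -> approx 40.5 t 50.95
0.03780914966533466
cart_a top [([0.623, -0.104, 0.079], 0.46)]
knob_a top []
cart_a scene [([0.624, -0.104, 0.086], 0.69)]
knob_a scene [([0.674, -0.063, 0.083], 0.56)]
```

Request:
play_rows(increments="0 0 20 0 1;0 0 35 0 1;0 0 45 0 1;0 0 50 0 1;0 0 53 0 1;0 0 55 0 1;0 0 55 0 1;0 0 55 0 -0.15;0 0 55 0 -0.15;0 0 55 0 -0.15;0 0 30 0 -0.15;0 0 -40 0 -0.15;0 0 -50 0 -0.15;0 0 -50 0 -0.15")

```text
t: 52.65
tool_pos: [0.6272, -0.1062, 0.1264]
orientation: [2.947, 1.07, 0.015]
force: [0.2, -0.4, -0.2]
opening: 0.0536
gripper_force: 0.0
```

Run:
```python
from h import *
plan(468.5,-282,120,70)
```

```text
d [-234.6   32.9    5.1] turn -30.1 yaw0 39.9 q6 35.9 -> approx -11.0 t 52.65
```

Request:
play_rows(increments="-235 33 5 -30 1;-235 33 5 -30 1;-235 33 5 -30 1;-235 33 5 -30 1;-235 33 5 -30 1;-235 33 5 -30 1;-235 33 5 -30 1;-235 33 5 -30 1;-235 33 5 -30 1;-235 33 5 -30 1", force=10)

```text
t: 53.65
tool_pos: [0.4646, -0.2803, 0.1137]
orientation: [-2.573, -1.802, -0.0]
force: [0.8, -0.5, -0.3]
opening: 0.0004
gripper_force: 0.0
```

Run:
```python
from h import *
a=shot('top','t9.png'); 
for c in carts(a): print(c)
for q in ['cart_a','knob_a','plunger_top']: print(q,[(np.round(d['centre'],3).tolist(),round(d['conf'],2)) for d in robot.landmark_of('top',q)])
plan(468,-281.5,70,70); print(robot.read_state()['opening'])
cv2.imwrite('pics/c9.png',cv2.resize(a[130:310,170:420],(800,576),interpolation=cv2.INTER_CUBIC))
```

```text
(array([ 621.3, -104.5]), np.float64(-141.3), np.int32(332), (array([ 621.9, -104.8]), array([47.6, 37.4]), 40.8))
cart_a [([0.627, -0.107, 0.021], 0.91), ([0.572, -0.042, 0.02], 0.88), ([0.435, -0.399, 0.024], 0.79), ([0.178, -0.296, 0.025], 0.65), ([0.539, -0.212, 0.035], 0.57)]
knob_a [([0.182, -0.365, 0.019], 0.66), ([0.67, -0.066, 0.021], 0.65), ([0.617, -0.001, 0.025], 0.48)]
plunger_top [([0.324, -0.456, -0.004], 0.51)]
d [ 0.9  3.9 43.8] turn -0.1 yaw0 69.9 q6 -16.5 -> approx -11.0 t 53.9
0.0005550447608875452
```

View pics/c9.png

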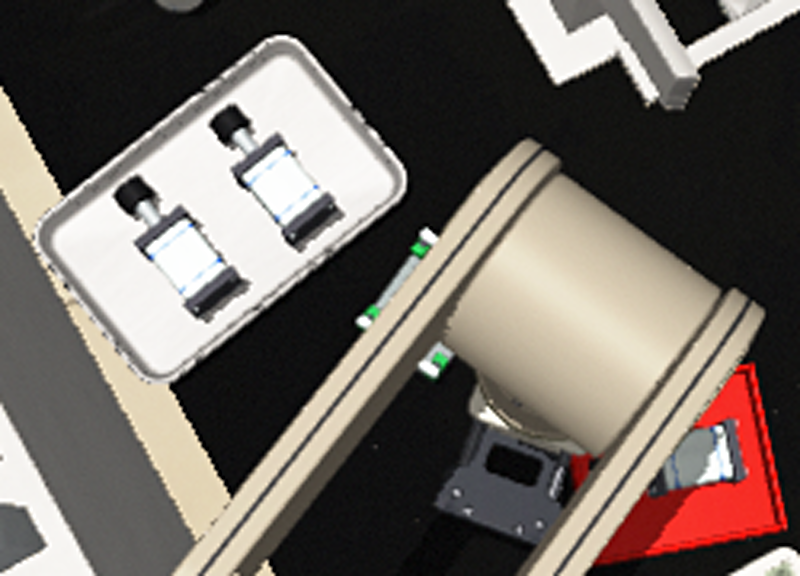

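Both sound cartridges lie flat in the tray, at crop pixels (285,185) and (190,255), and the worn one is in the bin at (705,460). Next is the plunger.

Request:
play_rows(increments="1 4 20 0 1;1 4 40 0 1;1 4 46 0 1;1 4 49 0 1;1 4 52 0 1;1 4 55 0 1;1 4 58 0 1;1 4 61 0 1;1 4 63 0 1;1 4 63 0 1;1 4 63 0 1")

```text
t: 55.0
tool_pos: [0.4679, -0.2817, 0.0509]
orientation: [-2.575, -1.8, 0.0]
force: [0.3, -0.3, -0.1]
opening: 0.0005
gripper_force: 0.0
```

Request:
play_rows(increments="0 0 1 0 1;0 0 2 0 1;0 0 3 0 1;0 0 3 0 1;0 0 3 0 1")

```text
t: 55.5
tool_pos: [0.4679, -0.2817, 0.0478]
orientation: [-2.575, -1.8, -0.0]
force: [-1.2, -0.2, -0.1]
opening: 0.0006
gripper_force: 0.0
```

Run:
```python
from h import *
t=cv2.imread('pics/t0.png').astype(int); m=(t[...,0]<80)&(t[...,1]>180)&(t[...,2]>200)
n,l,st,c=cv2.connectedComponentsWithStats(m[230:280,310:360].astype(np.uint8)); k=1+np.argmax(st[1:,4]); print(st[k],c[k]+[310,230],unproj('top',c[k]+[310,230],.062)*1000)
b=shot('scene','s10.png'); a=shot('top','t10.png'); print(proj('scene',[.468,-.282,.06]))
u,v=proj('scene',[.468,-.282,.06]).astype(int)
B=cv2.resize(b[v-60:v+60,u-80:u+80],(400,300),interpolation=cv2.INTER_CUBIC);A=cv2.resize(a[190:310,260:420],(400,300),interpolation=cv2.INTER_CUBIC)
cv2.imwrite('pics/c10.png',np.hstack([A,B]))
```

```text
[ 20  18  13  14 138] [336.0942029 254.5942029] [[ 467.98070028 -280.96169888   62.        ]]
[357.24924749 242.65387465]
```

View pics/c10.png

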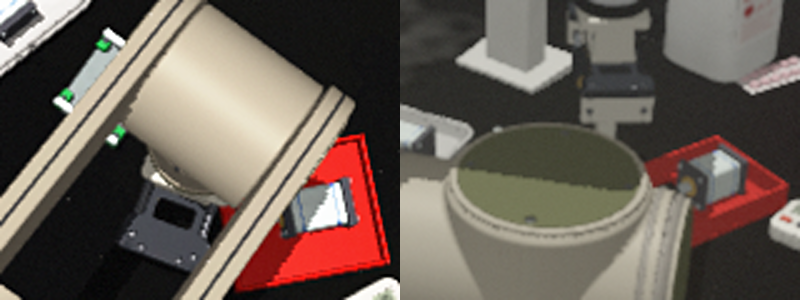

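There's no reaction at 48 mm height, where the plunger should already be on its stop. I'll back off and look.

Request:
play_rows(increments="0 0 -50 0 1;0 0 -70 0 1;200 -50 -70 0 1;200 -50 -70 0 1;200 -50 -70 0 1;200 -50 -70 0 1;200 -50 -70 0 1;200 -50 -70 0 1")

```text
t: 56.4
tool_pos: [0.4899, -0.0754, 0.118]
orientation: [2.572, 1.804, 0.0]
force: [0.2, -0.6, 0.1]
opening: 0.0002
gripper_force: 0.0
```

Run:
```python
from h import *
a=shot('top','t11.png'); print(np.round(robot.read_state()['tool_pos'],3))
print([(np.round(d['centre'],3).tolist(),round(d['conf'],2)) for d in robot.landmark_of('top','plunger_top')])
t=a.astype(int); m=(t[...,0]<80)&(t[...,1]>180)&(t[...,2]>200)
n,l,st,c=cv2.connectedComponentsWithStats(m[230:280,310:360].astype(np.uint8)); print(st,c+[310,230])
A=cv2.resize(a[190:310,260:420],(800,600),interpolation=cv2.INTER_CUBIC)
cv2.imwrite('pics/c11.png',A)
```

```text
[ 0.49  -0.077  0.118]
[([0.468, -0.283, 0.062], 0.57)]
[[   0    0   50   50 2360]
 [  20   18   13   14  140]] [[334.40042373 254.49449153]
 [336.17857143 254.59285714]]
```

View pics/c11.png

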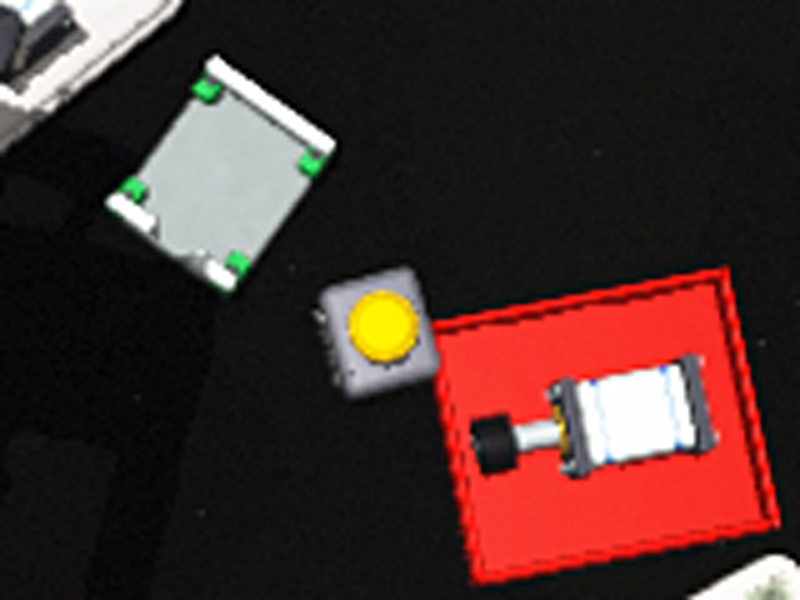

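The plunger is where I measured it, so the closed fingertips seem to end higher than the TCP says. I'll go again and feel further down in small steps.

Run:
```python
from h import *
plan(468,-281.5,60,70)
```

```text
d [-199.    49.6   58.1] turn -0.1 yaw0 69.9 q6 5.2 -> approx -11.0 t 56.5
```

Request:
play_rows(increments="-199 50 0 0 1;-199 50 0 0 1;-199 50 0 0 1;-199 50 0 0 1;-199 50 0 0 1;-199 50 0 0 1;-199 50 40 0 1;-199 50 58 0 1;-199 50 58 0 1;-199 50 63 0 1;-199 50 68 0 1;-199 50 71 0 1;-199 50 73 0 1;-199 50 73 0 1")

```text
t: 57.9
tool_pos: [0.4684, -0.2808, 0.045]
orientation: [2.575, 1.8, 0.0]
force: [-1.1, 0.9, 0.2]
opening: 0.0007
gripper_force: 0.0
```

Request:
play_rows(increments="0 0 1 0 1;0 0 2 0 1;0 0 3 0 1;0 0 3 0 1;0 0 3 0 1")

```text
t: 58.4
tool_pos: [0.4683, -0.2808, 0.0418]
orientation: [-2.575, -1.8, 0.0]
force: [-0.9, -0.4, 1.1]
opening: 0.0005
gripper_force: 0.0
```

Request:
play_rows(increments="0 0 1 0 1;0 0 2 0 1;0 0 3 0 1;0 0 3 0 1;0 0 3 0 1")

```text
t: 58.9
tool_pos: [0.4684, -0.2808, 0.039]
orientation: [2.575, 1.8, 0.0]
force: [0.8, -0.1, 1.5]
opening: 0.0003
gripper_force: 0.7
```

Contact shows at about 42 mm (1 N at the top of the travel). I'll keep going to the stop.

Request:
play_rows(increments="0 0 1 0 1;0 0 2 0 1;0 0 3 0 1;0 0 4 0 1;0 0 4 0 1;0 0 4 0 1")

```text
t: 59.5
tool_pos: [0.4684, -0.2808, 0.035]
orientation: [2.575, 1.8, 0.0]
force: [0.2, -0.5, 2.6]
opening: 0.0006
gripper_force: 1.6
```

Request:
play_rows(increments="0 0 1 0 1;0 0 2 0 1;0 0 3 0 1;0 0 3 0 1;0 0 3 0 1")

```text
t: 60.0
tool_pos: [0.4684, -0.2809, 0.032]
orientation: [2.575, 1.8, 0.0]
force: [-0.1, -0.1, 4.3]
opening: 0.0003
gripper_force: 2.2
```

Request:
play_rows(increments="0 0 1 0 1;0 0 2 0 1;0 0 2 0 1;0 0 2 0 1")

```text
t: 60.4
tool_pos: [0.4685, -0.2809, 0.0304]
orientation: [2.575, 1.8, 0.0]
force: [-1.5, 1.8, 9.2]
opening: 0.0003
gripper_force: 4.5
```

The 9 N reading means the plunger is on its stop. One more small press to be sure, then release, retreat and check.

Request:
play_rows(increments="0 0 1.5 0 1;0 0 1.5 0 1;0 0 1.5 0 1")

```text
t: 60.7
tool_pos: [0.4687, -0.281, 0.0301]
orientation: [2.574, 1.8, 0.0]
force: [-5.9, 4.7, 19.6]
opening: 0.0007
gripper_force: 9.7
```

Request:
play_rows(increments="0 0 -10 0 1;0 0 -25 0 1;0 0 -60 0 1;0 0 -90 0 1;200 -50 -90 0 1;200 -50 -90 0 1;200 -50 -90 0 1;200 -50 -90 0 1;200 -50 -90 0 1;200 -50 -90 0 1;200 -50 -90 0 1")

```text
t: 61.8
tool_pos: [0.4899, -0.0765, 0.1183]
orientation: [2.575, 1.8, -0.001]
force: [0.8, 0.3, -0.1]
opening: 0.0003
gripper_force: 0.0
```

Run:
```python
from h import *
a=shot('top','t12.png'); s=robot.read_state(); print(np.round(s['tool_pos'],3),s['t'])
for q in ['cart_a','knob_a','plunger_top','timer','stock_b']: print(q,[(np.round(d['centre'],3).tolist(),round(d['conf'],2)) for d in robot.landmark_of('top',q)])
cv2.imwrite('pics/c12.png',cv2.resize(a[110:350,160:440],(700,600),interpolation=cv2.INTER_CUBIC))
```

```text
[ 0.49  -0.077  0.118] 61.85
cart_a [([0.627, -0.106, 0.022], 0.95), ([0.431, -0.4, 0.023], 0.72), ([0.18, -0.298, 0.025], 0.58), ([0.414, -0.33, 0.026], 0.35)]
knob_a [([0.416, -0.332, 0.026], 0.55), ([0.672, -0.067, 0.021], 0.45), ([0.181, -0.362, 0.021], 0.45), ([0.471, -0.281, 0.065], 0.45)]
plunger_top [([0.468, -0.282, 0.064], 0.52)]
timer [([0.328, -0.459, -0.002], 0.56)]
stock_b [([0.783, -0.022, 0.001], 0.85)]
```

View pics/c12.png

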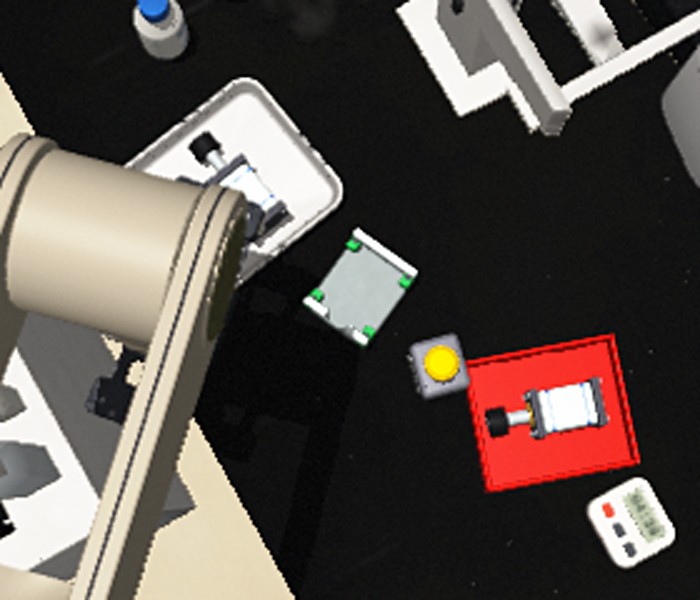

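The view shows the worn cartridge flat in the bin, the plunger up, and the timer and bottle untouched. As a last check I'll measure the knob distances to confirm the shafts are home.

Run:
```python
from h import *
def f(img,knob,hous,zk,zh,kr=10):
    t=cv2.imread('pics/'+img); 
    def cen(m,p):
        n,l,st,c=cv2.connectedComponentsWithStats(m.astype(np.uint8)); k=1+np.argmin([np.hypot(*(q-p))+(1e3 if s[4]<20 else 0) for q,s in zip(c[1:],st[1:])]); return c[k],st[k,4]
    k,ka=cen(t.max(2)<60,np.array(knob)); h,ha=cen(t.min(2)>150,np.array(hous))
    K=unproj('top',k,zk)[0];H=unproj('top',h,zh)[0]; print(img,ka,ha,round(1000*np.hypot(*(K-H)[:2]),1))
# start (about 67 expected on black ground is not separable) ; bin and tray
f('t11.png',[260+495/5,190+443/5],[260+635/5,190+415/5],.03,.045)
b=cv2.imread('pics/t9.png')
for kx,hx in [((230,125),(285,185)),((135,195),(190,255))]:
    kp=np.array(kx)/3.2+[170,130]; hp=np.array(hx)/3.2+[170,130]
    t=b.max(2)<70; n,l,st,c=cv2.connectedComponentsWithStats(t.astype(np.uint8)); j=1+np.argmin(np.hypot(*(c[1:]-kp).T))
    d=b.copy(); K=unproj('top',c[j],.028)[0]
    # flanges: outer dark components near the housing
    F=[(c[i],st[i,4]) for i in range(1,n) if np.hypot(*(c[i]-hp))<18 and st[i,4]>8]
    W=[unproj('top',p,.044)[0] for p,_ in F]; print(st[j,4],np.round(K*1000,1),[(np.round(w*1000,1).tolist(),int(a),round(1000*np.hypot(*(w-K)[:2]),1)) for w,(p,a) in zip(W,F)])
```

```text
t11.png 78 350 62.8
83 [669.  -64.2  28. ] [([593.4, -126.0, 44.0], 59, np.float64(97.6))]
81 [617.1   3.   28. ] [([541.6, -59.8, 44.0], 59, np.float64(98.2))]
```

The knobs measure 62.8, 62.4 and 63.0 mm from the housing centres, against 63 mm expected, so all shafts are home. Handing in.

```bash
python3 -c "
from plant import robot
print(robot.close_job())"
```

```text
the job is handed in; nothing more can be done
None
```

The job is handed in: three cartridges were present and tested, the two sound ones lie flat in the steel tray, the worn one lies flat in the red bin, all shafts are home, and the lot was logged with the plunger pressed to its stop and let go.

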